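# Nip a glass vial in the bench caliper

## Task

Stand the medium-sized amber glass vial (neither the slim one nor the squat jar) upright on the base of the bench caliper between its open jaws and let go of it, then slide the caliper's moving jaw closed by its carriage until both jaws bear on the glass with a light nip, never pressing hard or forcing the jaw askew, and let go, leaving the vial nipped between the jaws. Do not drop the vial and do not disturb the other things.

Things in the scene. Friction and masses are not known exactly. Their poses are not given: they have to be found in the camera images.
- vial_center (a point): the medium amber glass vial with a white screw cap, about 45 g, standing upright: round glass body about 32 mm in diameter and 54 mm tall, cap 24 mm in diameter on top, 72 mm tall in all. The point is on its axis half-way up, 36 mm above its foot. It stands on the table in one of three places that it shares with the slim vial and the jar.
- gauge: the bench caliper, fixed to the table: a flat grey base plate 150 mm (its x) by 240 mm (its y) by 15 mm thick, the origin at the centre of its underside, z up. A steel beam runs along its y over x = 42 to 58 mm, at z = 28 to 46 mm, in end blocks 47 mm high. Two steel jaws stick out from the beam over the plate, to x = -35 mm. The moving jaw is the one on the +y side.
- zero (a point): a mark on the caliper at its x = -8 mm, y = -55 mm, 36 mm above the table: half-way along the jaws, where the stationary jaw's face, looking to +y, stands on average. That jaw (12 mm thick, at -y, its clamp block up to 60 mm high) is re-set by up to 22 mm either way along y from job to job; this mark does not follow it. A vial stands well at this x, foot on the plate, 5 to 10 mm clear of the moving jaw.
- carriage (a joint): position of the moving jaw's carriage along the beam in m: 0 when the jaw's face is at y = -55 mm of the caliper, growing as it opens towards the caliper's +y; the jaw's face is at y = -55 mm + this value. It starts open at 85 to 100 mm. It slides against a dry friction of about 5 N and stays where it is left.
- grip (a point): the thumb grip of the carriage: an upright aluminium block over the beam, 14 mm wide along the caliper's y, 26 mm along its x, standing on the carriage (36 mm along y, 30 mm along x, top 54 mm above the table), its own top 96 mm above the table. The point is in the middle of the block 84 mm above the table (12 mm below its top). It can be pinched from above across its 14 mm.
- jaw: the moving jaw (12 mm thick, z = 25 to 47 mm); its origin lies on the beam's centre line at table height, level with the jaw's face in y; axes parallel to the caliper's while it is square. It springs a little about an upright axis at the carriage: with the vial midway along it, each mm pushed on after contact adds about 3.5 N at the glass and 0.017 rad of skew (3 N: 0.015 rad; over 7 N is too hard a press).
- slim_vial: a bystander, to be left alone: a slim amber glass vial with white cap, 20 mm wide, 94 mm tall; origin at the centre of its underside.
- jar: a bystander, to be left alone: a squat amber glass jar with white cap, 58 mm wide, 48 mm tall; origin at the centre of its underside.
- beaker: a bystander, to be left alone: an empty clear glass beaker, 68 mm wide, 90 mm tall; origin at the centre of its underside.
- mortar: a bystander, to be left alone: a white ceramic mortar bowl, 100 mm wide, 60 mm tall; origin at the centre of its underside.
- spatula: a bystander, to be left alone: a steel spatula lying flat, 180 mm long; origin at the centre of its underside.
Mind the look-alikes: they are no part of the job. What is shaped like the part that bears vial_center but blue or turquoise is not meant.

How it is judged (in metres and radians):
On the way:
1. the vial stands upright on the caliper's base between the jaws, let go, and the moving jaw does not touch it yet (x of vial_center in the frame of gauge between -0.033 and 0.02 m and y of vial_center in the frame of gauge between -0.075 and 0.05 m and z of vial_center in the frame of gauge between 0.046 and 0.055 m and angle between vial_center's own z axis and vertical below 0.1 rad and contact force between each of the fingers, jaw and vial below 0.05 N and value of joint carriage above 0.065 m), for 0.2 s.
At the end, for the whole second after the job is handed in: the vial stands upright (within 0.1 rad) and at rest on the caliper's base plate, nipped between both jaws: the moving jaw bears on it with at least 0.7 N by itself (more than the vial's own sliding friction, so the anvil bears on it too), is less than 0.035 rad askew, and the robot has let go (x of vial_center in the frame of gauge between -0.033 and 0.02 m and y of vial_center in the frame of gauge between -0.075 and 0.05 m and z of vial_center in the frame of gauge between 0.046 and 0.055 m and angle between vial_center's own z axis and vertical below 0.1 rad and contact force between jaw and vial above 0.7 N and value of joint carriage below 0.06 m and angle between the y axis of jaw and the y axis of gauge, either way round below 0.035 rad and linear speed of vial below 0.01 m/s); the robot touches nothing.
It fails at once if the moving jaw was forced askew by more than 0.035 rad (angle between the y axis of jaw and the y axis of gauge, either way round above 0.035 rad).
It fails at once if the jaw pressed on the glass with more than 8 N (contact force between jaw and vial above 8 N).
It fails at once if the vial was let fall from more than about 15 mm (contact force between vial and anything else below 0.02 N and z of vial_center in the frame of gauge above 0.066 m).
It fails at once if one of the bystanders was moved by more than 30 mm (distance of any of slim_vial, jar, beaker, mortar, spatula from where it was at the start of the episode above 0.03 m).
It also fails if it takes over 54 s, if anything falls off the work surface, if the arm or the gripper's body presses on something with over 40 N, if the wrist force passes 120 N, or if a joint passes its speed limit or range.

## Robot

A 6-joint arm with a two-finger parallel gripper is mounted at the origin on the work surface. World frame = base frame: x ahead of the robot, y to its left, z up, the work surface at z = 0. Lengths are in mm, angles in rad, forces in N, time in s.
With the tool pointing down it reaches from about 350 to 875 mm from the base axis. Payload 4.2 kg.
Tool frame: the origin (TCP) lies between the finger pads; the fingertips stand 14 mm ahead of it and the grasp point (between the pads) lies 5 mm behind it; z points along the fingers, y is the line along which they close (so a half turn about z gives the same grasp; the last joint's range is limited). The gripper opens to 85 mm and grips with 20 to 120 N. Pads are 22 mm wide; open, the fingers measure 114 mm over their backs; the gripper's body (76 mm by 85 mm) begins 54 mm behind the grasp point. The pads swing forward as they close: fully open they stand 13 mm farther back than shut.
Start: joints at [1.426, 0.385, 0.008, 0, -1.194, -0.259], TCP at [245.539, 574.726, 245.312] pointing down, gripper open.
Joint ranges: [-3.14, 3.14], [-1.21, 2.06], [-1.07, 1.41], [-3.16, 2.05], [-2.99, -0.16], [-3.1, 3.1]. Speed limits (rad/s): [2.79, 2.79, 3.14, 3.14, 3.14, 3.14].

## Interface

Orientations are given as a unit quaternion [x, y, z, w].
In Python, from bench import * gives the robot as it stands.
- The arm moves only by the tool carry_out, never from a script. Its argument "motion" is a list of rows, each a list of 7 numbers: the turn, a rotation vector about the tool's x, y, z in rad, then the shift along the tool's x, y, z in mm, then the opening, from -1 (shut) to 1 (fully open), so that 0 is half open. A call has 1 to 5 rows; each row is the pose to reach, as a shift and turn from the pose commanded when the call began, along the tool's axes at that moment; what a row does not reach only later rows make up. A row lasts 1/8 s, in which the tool goes at most 62.5 mm and 10.7 degrees, less where a joint would pass 70% of its speed; a pose out of reach is approached as far as the arm can. A call with a gripper value outside its range is refused whole. The fingers move at their own pace and stop on an object; the grip force is fixed at half the most. Time passes only in rows, so rows that repeat a pose let the fingers close. It gives the time, the measured TCP pose, the force, the opening and the grip force at its end, in the units of the state.
- read_state(): the state, without advancing time (a new reading comes with each control period).
- get_image(name): name is "scene" or "side" or "wrist"; returns a dict with "color" (400x640x3 uint8, blue, green, red), "mtx" (3x3 intrinsics, pixels), "position" and "orientation" of the camera in the world. Camera axes: x right, y down, z forward; pixel columns grow to the right and rows downward; lengths in mm; the calibration is good to about 2 mm. A picture is of the moment at which its call begins. There is no depth.
- job_done(): hands the job in; it is judged then, once.
The state is a dict: "clock": time; "joints": joint angles; "joint_vel": joint speeds; "joint_efforts": joint torques, N m; "position": TCP position; "ee_rot": TCP orientation; "contact_force": force on the tool from outside, world axes, zero at the start; "wrist_torque": the same for the moment, N m; "gripper_width": finger opening in mm; "grasp_force": force on a finger pad.
Only numpy, scipy, OpenCV 4.12 (cv2) and the standard library are available. Lean on these libraries where they do the work, as an engineer would, in place of code of your own. Each camera call takes 0.05 s, during which the arm holds its last target. There are 200 camera calls.

## Working session

There is one attempt and no reset: what is moved stays moved. The work goes in short steps, Python scripts to look and compute and a tool call to move; the robot and the scene stay as the last step left them, time stands still between calls to the robot, and variables do not carry over. Pictures are saved under pics/ and viewed, at most 10 in all, crops included, and the job is handed in when it is done.

Besides the shell and the picture viewer there is one more tool, called as name(argument=value, ...), one argument or row to a line, values as JSON. carry_out: Moves the arm, as the interface text tells. Its arguments: {"type":"object","properties":{"motion":{"type":"array"}},"required":["motion"]}

```bash
mkdir -p pics; cat > h.py <<'E'
from bench import *
import numpy as np, cv2
from scipy.spatial.transform import Rotation as R
def cam(n):
    d=get_image(n); np.savez('pics/%s.npz'%n,**{k:np.array(v) for k,v in d.items()}); return d
def ld(n): return dict(np.load('pics/%s.npz'%n))
def rm(o):
    o=np.array(o,float); return o if o.shape==(3,3) else R.from_quat(o).as_matrix()
def ray(d,u,v):
    w=rm(d['orientation'])@np.linalg.solve(d['mtx'],[u,v,1]); return np.array(d['position']),w/np.linalg.norm(w)
def onz(d,u,v,z):
    p,w=ray(d,u,v); return p+w*(z-p[2])/w[2]
def tri(*obs):
    A=np.zeros((3,3));b=np.zeros(3)
    for d,u,v in obs:
        p,w=ray(d,u,v);M=np.eye(3)-np.outer(w,w);A+=M;b+=M@p
    x=np.linalg.solve(A,b); return x,[np.linalg.norm((np.eye(3)-np.outer(w,w))@(x-p)) for p,w in (ray(*o) for o in obs)]
def proj(d,P):
    c=rm(d['orientation']).T@(np.array(P)-d['position']); q=d['mtx']@c; return q[:2]/q[2]
E
python3 - <<'E'
from h import *
for n in ['scene','side','wrist']:
    d=cam(n); cv2.imwrite('pics/%s0.png'%n,d['color']); print(n,d['mtx'][0],d['position'],d['orientation'])
a,b=[ld(n)['color'] for n in('scene','side')]
print(read_state())
E
```

```text
scene [487.10001354   0.         316.07573572] [1221.94188243 -287.44805809 1194.65146286] [ 0.80031615  0.52130663 -0.15521472 -0.25227336]
side [403.29280443   0.         317.42270538] [ 325.22794399 -888.04550367  844.77793215] [ 0.89815626 -0.09319818  0.05277746 -0.42643167]
wrist [309.01940598   0.         317.52066302] [314.47923156 545.00776552 372.75733076] [-0.54430008  0.8253765   0.12441921 -0.08373122]
{'clock': 0.15, 'joints': array([ 1.42563396e+00,  3.85441293e-01,  6.93025593e-03, -3.02754564e-04,
       -1.19398787e+00, -2.58610378e-01]), 'joint_vel': array([ 0.00037494, -0.00333108,  0.00396799,  0.00092103,  0.00032288,
       -0.00047329]), 'joint_efforts': array([-2.91247397e-04, -3.92679155e+01,  1.88582093e+01,  4.18866009e+00,
       -3.42780266e-03, -1.87729171e-06]), 'position': array([245.38566628, 574.37194115, 244.4393908 ]), 'ee_rot': array([ 9.79678511e-01, -2.00572360e-01, -9.22206525e-05,  8.57899793e-04]), 'contact_force': array([-0.12027477,  0.45185085,  0.40208725]), 'wrist_torque': array([-0.051026  ,  0.01477544,  0.04869667]), 'grasp_force': 0.0, 'gripper_width': 85.20204897721003}
```

View pics/scene0.png

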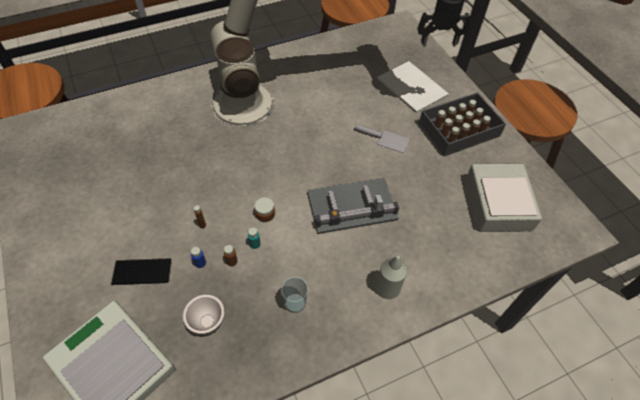

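View pics/side0.png

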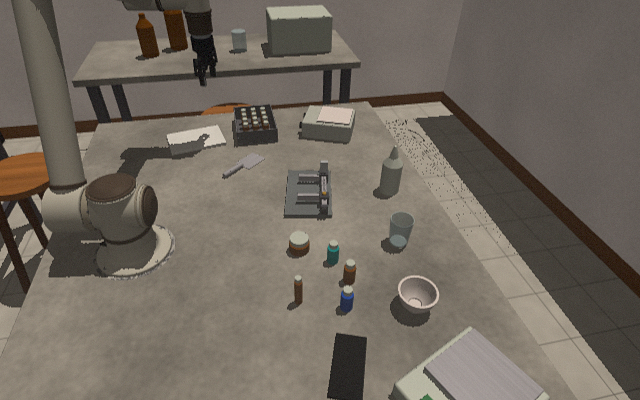

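The scene view shows the medium amber vial near (230,255), with the caliper at (352,203). In the side view they are at (350,272) and (310,190). Next I'll enlarge both.

```bash
python3 - <<'E'
from h import *
def crop(n,u,v,w,h):
    c=ld(n)['color'][v:v+h,u:u+w]; return cv2.resize(c,(400,300),interpolation=cv2.INTER_CUBIC)
m=np.vstack([np.hstack([crop('scene',300,165,108,81),crop('side',260,150,100,75)]),np.hstack([crop('scene',185,225,80,60),crop('side',320,235,80,60)])])
m=np.clip(m*1.5,0,255).astype('uint8')
cv2.imwrite('pics/m1.png',m)
E
```

```text
(no output)
```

View pics/m1.png

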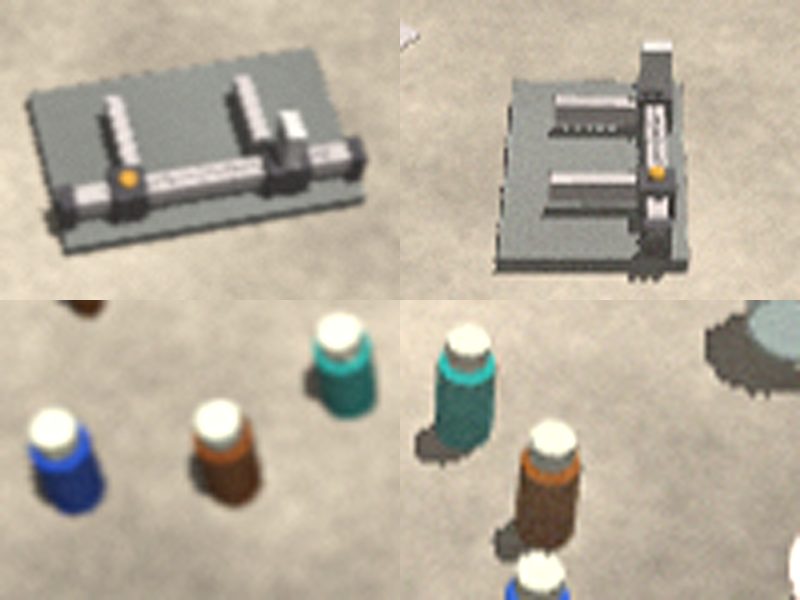

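The crops show:
- **Vial:** cap centre at crop (218,416) in scene and (552,435) in side.
- **Caliper:** plate corners clear in both views. The moving jaw with its grip is at crop (293,115) in scene and (657,47) in side.
- **Stationary jaw:** the one with the orange knob.

Next I'll triangulate these points.

```bash
cat > m.py <<'E'
from h import *
from scipy.optimize import least_squares
S,D=ld('scene'),ld('side')
f=lambda x,x0,u0,k:(x-x0+.5)/k-.5+u0
sc=lambda x,y:(S,f(x,0,300,400/108),f(y,0,165,300/81))
sd=lambda x,y:(D,f(x,400,260,4),f(y,0,150,4))
vs=(S,f(218,0,185,5),f(414,300,225,5)); vd=(D,f(552,400,320,5),f(434,300,235,5))
print('cap top',tri(vs,vd))
vs=(S,f(232,0,185,5),f(484,300,225,5)); vd=(D,f(546,400,320,5),f(532,300,235,5)) # foot centre guess
print('foot',tri(vs,vd))
C={(-75,-120):[sc(30,95),sd(497,262)],(-75,120):[sc(312,48),sd(513,80)],(75,-120):[sc(65,244),sd(688,262)],(75,120):[sc(363,197),sd(684,83)]}
for k,o in C.items(): print(k,tri(*o))
def res(p):
    r=[]
    for (x,y),o in C.items():
        P=[p[0]+x*np.cos(p[2])-y*np.sin(p[2]),p[1]+x*np.sin(p[2])+y*np.cos(p[2]),15]
        for d,u,v in o: r+=list(proj(d,P)-[u,v])
    return r
q=least_squares(res,[600,200,0]); print('gauge',q.x,np.round(q.fun,1))
c,s=np.cos(q.x[2]),np.sin(q.x[2]); G=np.array([[c,-s],[s,c]])
loc=lambda P:np.r_[G.T@(P[:2]-q.x[:2]),P[2]]
for n,o in {'grip top':[sc(292,116),sd(657,46)],'fixjaw tip':[sc(114,98),sd(552,177)],'movjaw tip':[sc(243,79),sd(556,99)],'knob':[sc(128,179),sd(657,172)]}.items():
    P,e=tri(*o); print(n,P,np.round(e,1),'local',loc(P))
E
python3 m.py
```

```text
cap top (array([ 565.02324339, -228.08307443,   73.3752895 ]), [np.float64(0.9428921033540331), np.float64(0.9428921033540361)])
foot (array([ 566.12194928, -230.82546583,   -0.98372079]), [np.float64(0.8422206494230969), np.float64(0.8422206494231617)])
(-75, -120) (array([435.26653057,  55.57035355,   7.08493354]), [np.float64(1.235477592652491), np.float64(1.2354775926527113)])
(-75, 120) (array([486.02184793, 288.06223743,  12.07060438]), [np.float64(0.30085345417962056), np.float64(0.3008534541796788)])
(75, -120) (array([579.52900753,  21.37854398,  12.85311532]), [np.float64(2.393017029361816), np.float64(2.393017029361753)])
(75, 120) (array([633.53612453, 251.86888123,  15.1461155 ]), [np.float64(1.0441192096827692), np.float64(1.0441192096827827)])
gauge [ 5.34254057e+02  1.52799545e+02 -2.19076976e-01] [-1.3 -0.8 -0.3 -1.4 -0.2 -0.2  0.4 -0.4 -0.6  1.2  0.2 -0.7  0.4  0.2
 -0.3 -0.5]
grip top [592.7527128  199.17393973  96.94401444] [3.6 3.6] local [47.02195885 57.97941577 96.94401444]
fixjaw tip [488.68824309 104.49394844  44.93619443] [0.5 0.5] local [-33.97852575 -57.05377988  44.93619443]
movjaw tip [511.2333243  207.36121751  44.43139733] [0.6 0.6] local [-34.32832199  48.25449792  44.43139733]
knob [568.53974989  78.46943921  57.4388656 ] [0.1 0.1] local [ 49.6202816  -65.10223493  57.4388656 ]
```

```bash
cat > go.py <<'E'
# usage: python go.py x y z yawx : delta of a down-pointing tool from now, in tool axes
from h import *
import sys
def delta(x,y,z,yaw):
    s=read_state(); T=R.from_quat(s['ee_rot'])
    W=R.from_matrix(np.array([[np.cos(yaw),np.sin(yaw),0],[np.sin(yaw),-np.cos(yaw),0],[0,0,-1]]))
    print('t',round(s['clock'],2),'pos',np.round(s['position'],1),'w',round(s['gripper_width'],1),'joints',np.round(s['joints'],2))
    print('turn',np.round((T.inv()*W).as_rotvec(),3),'shift',np.round(T.inv().apply(np.array([x,y,z])-s['position']),1))
if __name__=='__main__': delta(*map(float,sys.argv[1:5]))
E
python3 - <<'E'
from h import *
S,D=ld('scene'),ld('side')
f=lambda x,x0,u0,k:(x-x0+.5)/k-.5+u0
vz=lambda a,b:(S,f(a,0,185,5),f(b,300,225,5))
dz=lambda a,b:(D,f(a,400,320,5),f(b,300,235,5))
print('blue',tri(vz(54,429),dz(540,572)),'turq',tri(vz(338,331),dz(467,339)))
print('slim',tri((S,197,208),(D,298,279)),'beaker',onz(S,294,285,90))
E
python3 go.py 565.3 -228.5 200 -1.79
```

```text
blue (array([ 536.73967044, -308.72465945,   69.6503367 ]), [np.float64(0.5270194503174206), np.float64(0.527019450317528)]) turq (array([ 540.03718148, -152.40719819,   70.82596245]), [np.float64(0.04237594819133234), np.float64(0.04237594819124354)])
slim (array([ 423.13160302, -268.31994644,   87.25904426]), [np.float64(1.6503461971544064), np.float64(1.6503461971543183)]) beaker [ 739.50165024 -113.55599885   90.        ]
t 0.15 pos [245.4 574.4 244.4] w 85.2 joints [ 1.43  0.39  0.01 -0.   -1.19 -0.26]
turn [ 1.000e-03 -1.000e-03  1.386e+00] shift [609.7 612.5  45.6]
```

carry_out(
  motion=[
    [0,0,0,42,42,0,0.5],
    [0,0,0,84,84,0,0.5],
    [0,0,0,126,126,0,0.5],
    [0,0,0,168,168,0,0.5],
    [0,0,0,210,210,0,0.5],
  ],
)

```text
clock: 0.78
position: [356.4, 297.2, 245.3]
ee_rot: [0.98, -0.2, 0.0, -0.0]
contact_force: [0.1, 0.8, 0.1]
gripper_width: 64.2
grasp_force: 0.0
```

carry_out(
  motion=[
    [0,0,0.14,42,42,0,0.5],
    [0,0,0.28,84,84,0,0.5],
    [0,0,0.42,126,126,0,0.5],
    [0,0,0.56,168,168,0,0.5],
    [0,0,0.7,210,210,0,0.5],
  ],
)

```text
clock: 1.4
position: [467.1, 21.6, 245.4]
ee_rot: [0.85, -0.526, 0.0, -0.0]
contact_force: [0.8, 0.4, 0.5]
gripper_width: 63.9
grasp_force: 0.0
```

```bash
python3 go.py 565.3 -228.5 200 -1.79
```

```text
t 1.4 pos [467.1  21.6 245.4] w 63.9 joints [ 0.4   0.11 -0.36 -0.   -1.1   0.07]
turn [-0.     0.     0.682] shift [267.7  23.7  45.4]
```

carry_out(
  motion=[
    [0,0,0.14,54,5,9,0.5],
    [0,0,0.28,107,10,18,0.5],
    [0,0,0.42,161,14,27,0.5],
    [0,0,0.56,214,19,36,0.5],
    [0,0,0.682,267.7,23.7,45.4,0.5],
  ],
)

```text
clock: 2.02
position: [566.5, -227.9, 199.3]
ee_rot: [-0.626, 0.78, 0.0, -0.0]
contact_force: [-0.2, -0.1, 0.1]
gripper_width: 63.9
grasp_force: 0.0
```

```bash
python3 - <<'E'
from h import *
d=cam('wrist'); S=ld('scene')
s=read_state(); print(s['clock'],s['position'],d['position'],proj(d,[565.3,-228.5,72]),proj(d,[565.3,-228.5,0]))
cv2.imwrite('pics/w1.png',d['color'])
E
```

```text
2.075 [ 567.70515408 -232.78054775  197.09257168] [ 549.23736981 -301.72613834  327.72700736] [317.83776069 196.22705038] [317.77180212 177.55341929]
```

View pics/w1.png

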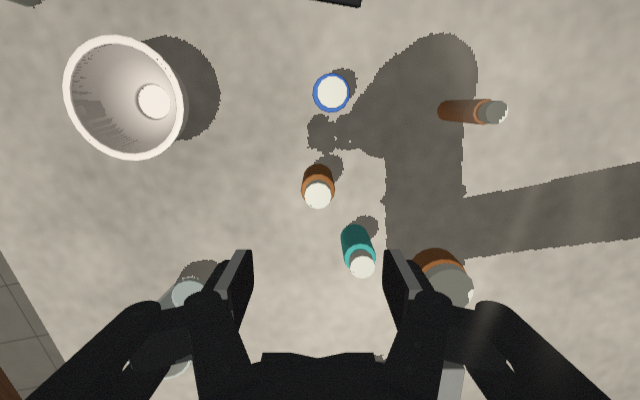

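In the wrist view the vial's cap is at (318,196). The triangulated point projects to (317.8,196.2), so the vial position is confirmed and I can descend.

```bash
python3 go.py 565.3 -228.5 33 -1.79
```

```text
t 2.08 pos [ 567.7 -232.8  197.1] w 64.1 joints [-0.12  0.4  -0.09  0.   -1.08 -0.1 ]
turn [ 0.001 -0.002 -0.007] shift [ -4.    3.1 164.1]
```

carry_out(
  motion=[
    [0,0,0,0,0,0,0.5],
    [0,0,0,0,0,30,0.5],
    [0,0,0,0,0,60,0.5],
    [0,0,0,0,0,75,0.5],
    [0,0,0,0,0,75,0.5],
  ],
)

```text
clock: 2.7
position: [565.7, -225.5, 124.4]
ee_rot: [-0.628, 0.778, 0.001, -0.001]
contact_force: [-0.4, -0.3, 0.4]
gripper_width: 64.1
grasp_force: 0.0
```

```bash
python3 go.py 565.3 -228.5 33 -1.79
```

```text
t 2.7 pos [ 565.7 -225.5  124.4] w 64.1 joints [-0.11  0.47 -0.19  0.   -0.92 -0.1 ]
turn [ 0.002 -0.     0.005] shift [ 3.  -0.5 91.4]
```

carry_out(
  motion=[
    [0,0,0,0,0,15,0.5],
    [0,0,0,0,0,20,0.5],
    [0,0,0,0,0,20,0.5],
    [0,0,0,0,0,20,0.5],
  ],
)

```text
clock: 3.2
position: [566.4, -226.4, 105.3]
ee_rot: [-0.627, 0.779, -0.0, 0.0]
contact_force: [0.0, -0.7, 0.1]
gripper_width: 64.0
grasp_force: 0.0
```

```bash
python3 go.py 565.3 -228.5 33 -1.79;python3 go.py 565.3 -228.5 33 -1.79
```

```text
t 3.2 pos [ 566.4 -226.4  105.3] w 64.0 joints [-0.12  0.49 -0.21  0.   -0.87 -0.1 ]
turn [-0.001 -0.     0.004] shift [ 2.3  0.7 72.3]
t 3.2 pos [ 566.4 -226.4  105.3] w 64.0 joints [-0.12  0.49 -0.21  0.   -0.87 -0.1 ]
turn [-0.001 -0.     0.004] shift [ 2.3  0.7 72.3]
```

carry_out(
  motion=[
    [0,0,0,2,0.5,20,0.5],
    [0,0,0,2,0.5,45,0.5],
    [0,0,0,2,0.5,65,0.5],
    [0,0,0,2,0.5,72,0.5],
    [0,0,0,2,0.5,72,0.5],
  ],
)

```text
clock: 3.82
position: [565.4, -228.2, 33.0]
ee_rot: [-0.627, 0.779, -0.0, -0.0]
contact_force: [0.5, -0.3, 0.6]
gripper_width: 64.5
grasp_force: 0.0
```

carry_out(
  motion=[
    [0,0,0,0,0,0,-0.4],
    [0,0,0,0,0,0,-0.4],
    [0,0,0,0,0,0,-0.4],
    [0,0,0,0,0,0,-0.4],
  ],
)

```text
clock: 4.32
position: [566.0, -228.3, 34.1]
ee_rot: [-0.627, 0.779, -0.001, 0.001]
contact_force: [-0.6, 0.7, 6.2]
gripper_width: 30.3
grasp_force: 59.5
```

The vial is gripped, so I'll lift it.

carry_out(
  motion=[
    [0,0,0,0,0,-15,-0.4],
    [0,0,0,0,0,-50,-0.4],
    [0,0,0,0,0,-90,-0.4],
    [0,0,0,0,0,-120,-0.4],
    [0,0,0,0,0,-130,-0.4],
  ],
)

```text
clock: 4.95
position: [565.9, -228.2, 165.4]
ee_rot: [-0.627, 0.779, -0.001, 0.001]
contact_force: [-0.3, -0.0, -1.1]
gripper_width: 30.4
grasp_force: 59.3
```

```bash
python3 go.py 520.6 128.2 160 -1.79; python3 go.py 507 65 164 -1.79
```

```text
t 4.95 pos [ 565.9 -228.2  165.4] w 30.4 joints [-0.12  0.42 -0.14  0.   -1.   -0.1 ]
turn [-0.004  0.     0.004] shift [-338.5  120.3    5. ]
t 4.95 pos [ 565.9 -228.2  165.4] w 30.4 joints [-0.12  0.42 -0.14  0.   -1.   -0.1 ]
turn [-0.004  0.     0.004] shift [-273.9  120.1    1. ]
```

carry_out(
  motion=[
    [0,0,0,-40,14,0,-0.4],
    [0,0,0,-95,34,0,-0.4],
    [0,0,0,-150,53,0,-0.4],
    [0,0,0,-205,73,0,-0.4],
    [0,0,0,-255,91,0,-0.4],
  ],
)

```text
clock: 5.58
position: [529.4, 42.2, 161.9]
ee_rot: [-0.627, 0.779, 0.001, -0.001]
contact_force: [0.5, -0.4, -1.1]
gripper_width: 30.2
grasp_force: 59.4
```

carry_out(
  motion=[
    [0,0,0,-40,14,0,-0.4],
    [0,0,0,-70,24,0,-0.4],
    [0,0,0,-83.5,29.3,0,-0.4],
    [0,0,0,-83.5,29.3,0,-0.4],
  ],
)

```text
clock: 6.08
position: [519.3, 128.5, 162.2]
ee_rot: [-0.628, 0.779, 0.0, -0.001]
contact_force: [0.2, -0.2, -1.1]
gripper_width: 30.5
grasp_force: 59.4
```

```bash
python3 - <<'E'
from h import *
d=cam('wrist')
s=read_state(); print(s['clock'],s['position'],s['gripper_width'])
g=np.array([534.25,152.8]);c,sn=np.cos(-.219),np.sin(-.219)
L=lambda x,y,z:np.r_[g+np.array([[c,-sn],[sn,c]])@[x,y],z]
for p in [(-75,-120,15),(75,-120,15),(-75,120,15),(-35,-63,47),(-35,-51,47),(-35,42,47),(-35,54,47),(50,58,96)]: print(p,proj(d,L(*p)).round(1))
im=cv2.resize(d['color'],(800,500),interpolation=cv2.INTER_CUBIC)
cv2.imwrite('pics/w2.png',im)
E
```

```text
6.125 [519.4476265  127.861588   162.35842465] 31.25592438790293
(-75, -120, 15) [395.6  84.1]
(75, -120, 15) [216.1  83.2]
(-75, 120, 15) [377.7 324.4]
(-35, -63, 47) [349.1 158. ]
(-35, -51, 47) [348.6 172.9]
(-35, 42, 47) [345.  275.3]
(-35, 54, 47) [344.6 287.1]
(50, 58, 96) [237.4 327.7]
```

View pics/w2.png

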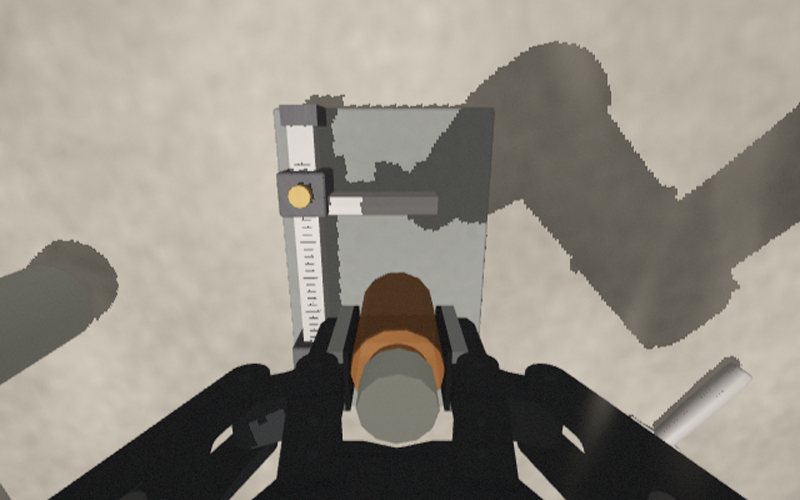

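The wrist view shows the stationary jaw's face edge at row 214/1.25 = 171, predicted 173, so the face is at y ≈ -53. The vial at y ≈ -27 has clear room on both sides, so I'll lower it.

carry_out(
  motion=[
    [0,0,0,0,-1,25,-0.4],
    [0,0,0,0,-1,60,-0.4],
    [0,0,0,0,-1,90,-0.4],
    [0,0,0,0,-1,100,-0.4],
    [0,0,0,0,-1,100,-0.4],
  ],
)

```text
clock: 6.75
position: [521.0, 127.3, 62.7]
ee_rot: [-0.627, 0.779, -0.0, -0.001]
contact_force: [-0.4, 0.3, -0.8]
gripper_width: 30.3
grasp_force: 59.4
```

carry_out(
  motion=[
    [0,0,0,0,0,4,-0.4],
    [0,0,0,0,0,8,-0.4],
    [0,0,0,0,0,10,-0.4],
    [0,0,0,0,0,11,-0.4],
    [0,0,0,0,0,11,-0.4],
  ],
)

```text
clock: 7.38
position: [520.9, 128.2, 51.9]
ee_rot: [-0.627, 0.779, -0.0, 0.0]
contact_force: [-0.2, -0.6, -0.2]
gripper_width: 30.8
grasp_force: 59.4
```

Lowering 1 mm at a time until it touches.

carry_out(
  motion=[
    [0,0,0,0,0,1,-0.4],
    [0,0,0,0,0,2,-0.4],
    [0,0,0,0,0,2,-0.4],
  ],
)

```text
clock: 7.75
position: [520.8, 128.1, 49.8]
ee_rot: [-0.627, 0.779, 0.0, -0.0]
contact_force: [0.8, 0.1, 0.1]
gripper_width: 30.4
grasp_force: 59.4
```

carry_out(
  motion=[
    [0,0,0,0,0,1,-0.4],
    [0,0,0,0,0,1,-0.4],
    [0,0,0,0,0,1,-0.4],
  ],
)

```text
clock: 8.12
position: [520.9, 128.1, 49.1]
ee_rot: [-0.627, 0.779, -0.0, 0.0]
contact_force: [0.0, 0.4, 1.7]
gripper_width: 30.5
grasp_force: 59.7
```

carry_out(
  motion=[
    [0,0,0,0,0,0,-0.2],
    [0,0,0,0,0,0,-0.1],
    [0,0,0,0,0,0,0.05],
    [0,0,0,0,0,0,0.1],
    [0,0,0,0,0,0,0.1],
  ],
)

```text
clock: 8.75
position: [520.8, 128.1, 48.9]
ee_rot: [-0.627, 0.779, -0.0, -0.0]
contact_force: [-0.7, 0.4, -0.3]
gripper_width: 47.3
grasp_force: 0.0
```

carry_out(
  motion=[
    [0,0,0,0,0,-10,0.1],
    [0,0,0,0,0,-35,0.1],
    [0,0,0,0,0,-70,0.1],
    [0,0,0,0,0,-105,0.1],
    [0,0,0,0,0,-120,0.1],
  ],
)

```text
clock: 9.38
position: [521.7, 128.6, 171.6]
ee_rot: [-0.627, 0.779, -0.0, 0.002]
contact_force: [-0.5, -0.1, 0.1]
gripper_width: 47.0
grasp_force: 0.0
```

```bash
python3 - <<'E'
from h import *
s=cam('scene')['color'][165:246,300:408]; d=cam('side')['color'][150:225,260:360]
m=np.hstack([cv2.resize(c,(400,300),interpolation=cv2.INTER_CUBIC) for c in(s,d)])
cv2.imwrite('pics/m2.png',np.clip(m*1.5,0,255).astype('uint8'))
E
python3 go.py 592 198 200 -0.219
```

```text
t 9.47 pos [521.6 128.5 170.7] w 47.3 joints [ 0.54  0.3  -0.32  0.   -0.95 -0.76]
turn [-0.004 -0.    -1.567] shift [-83.  -54.1 -28.9]
```

View pics/m2.png

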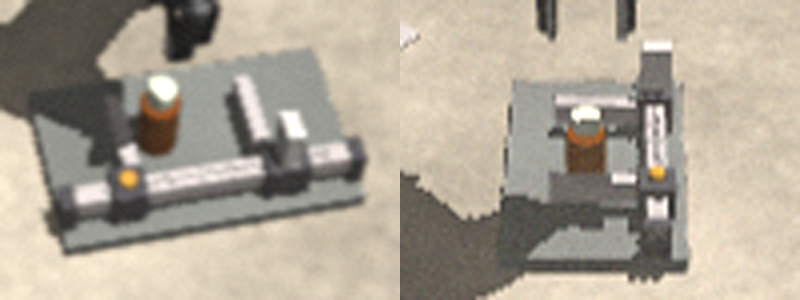

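The vial stands upright and free between the jaws. Next is the thumb grip.

carry_out(
  motion=[
    [0,0,-0.16,-10,-7,-9,0.1],
    [0,0,-0.32,-20,-14,-9,0.1],
    [0,0,-0.48,-30,-20,-9,0.1],
    [0,0,-0.64,-40,-27,-9,0.1],
    [0,0,-0.8,-50,-33,-9,0.1],
  ],
)

```text
clock: 10.1
position: [563.1, 169.7, 175.7]
ee_rot: [0.882, -0.471, -0.001, 0.002]
contact_force: [-0.5, 0.2, -0.1]
gripper_width: 47.0
grasp_force: 0.0
```

```bash
python3 go.py 595.7 198.5 180 -0.219
```

```text
t 10.1 pos [563.1 169.7 175.7] w 47.0 joints [ 0.57  0.38 -0.18 -0.   -1.01  0.02]
turn [ 0.003  0.002 -0.762] shift [ -5.8 -43.   -4.5]
```

carry_out(
  motion=[
    [0,0,-0.16,-1,-11,-4,0.1],
    [0,0,-0.32,-2,-22,-4,0.1],
    [0,0,-0.48,-4,-33,-4,0.1],
    [0,0,-0.64,-6,-43,-4,0.1],
    [0,0,-0.762,-6,-43,-4,0.1],
  ],
)

```text
clock: 10.72
position: [595.8, 198.7, 179.3]
ee_rot: [0.994, -0.11, -0.002, 0.001]
contact_force: [0.5, -0.0, -0.2]
gripper_width: 47.0
grasp_force: 0.0
```

```bash
python3 - <<'E'
from h import *
d=cam('wrist')
s=read_state(); print(s['clock'],s['position'])
g=np.array([534.25,152.8]);c,sn=np.cos(-.219),np.sin(-.219)
L=lambda x,y,z:np.r_[g+np.array([[c,-sn],[sn,c]])@[x,y],z]
for p in [(50,58,96),(63,65,96),(63,51,96),(-8,-27,87)]: print(p,proj(d,L(*p)).round(1))
cv2.imwrite('pics/w3.png',cv2.resize(d['color'],(800,500),interpolation=cv2.INTER_CUBIC))
E
python3 go.py 595.7 198.5 79 -0.219
```

```text
10.775 [595.58734004 198.48214403 179.37081039]
(50, 58, 96) [317.5 213.1]
(63, 65, 96) [307.7 196. ]
(63, 51, 96) [327.3 195.9]
(-8, -27, 87) [422.4 276.6]
t 10.78 pos [595.6 198.5 179.4] w 46.9 joints [ 0.58  0.44 -0.07 -0.   -1.06  0.77]
turn [0.003 0.003 0.002] shift [  0.4  -0.3 100.4]
```

View pics/w3.png

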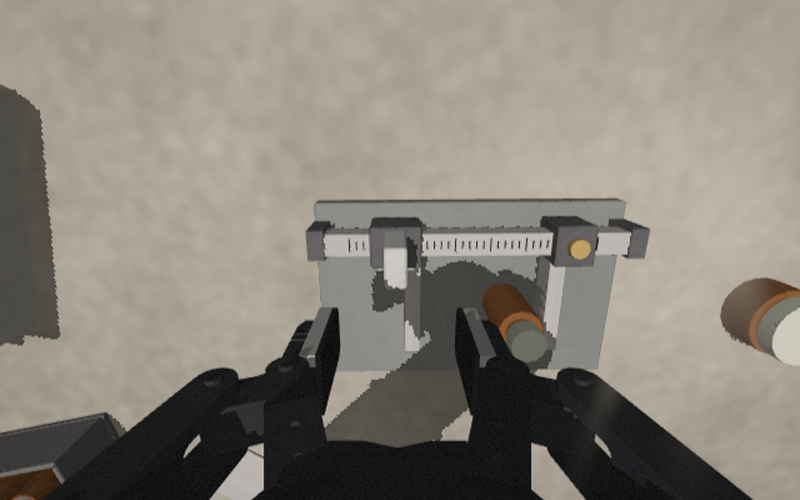

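The grip top is centred at (396,267)/1.25 = (317,213.6), predicted (317.5,213.1). I'll descend and pinch it.

carry_out(
  motion=[
    [0,0,0,0,0,30,0.1],
    [0,0,0,0,0,65,0.1],
    [0,0,0,0,0,90,0.1],
    [0,0,0,0,0,100,0.1],
    [0,0,0,0,0,100,0.1],
  ],
)

```text
clock: 11.4
position: [595.9, 198.3, 80.9]
ee_rot: [0.994, -0.112, -0.001, 0.001]
contact_force: [0.3, -0.8, -0.5]
gripper_width: 47.1
grasp_force: 0.0
```

carry_out(
  motion=[
    [0,0,0,0,0,0,-0.4],
    [0,0,0,0,0,0,-0.7],
    [0,0,0,0,0,0,-0.9],
    [0,0,0,0,0,0,-0.9],
    [0,0,0,0,0,0,-0.9],
  ],
)

```text
clock: 12.02
position: [597.0, 199.2, 83.3]
ee_rot: [0.994, -0.111, 0.001, -0.001]
contact_force: [-1.3, 0.8, 5.6]
gripper_width: 12.9
grasp_force: 60.2
```

```bash
python3 - <<'E'
from h import *
s=read_state(); print(s['clock'],s['position'],s['ee_rot'],s['contact_force'],s['gripper_width'])
u=np.array([-np.sin(-.219),np.cos(-.219)]); print('local y',(s['position'][:2]-[534.25,152.8])@u,'Fy',s['contact_force'][:2]@u)
E
```

```text
12.025 [596.97845887 199.16206268  83.28242353] [ 9.93810471e-01 -1.11082378e-01  1.06792449e-03 -5.59705112e-04] [-1.31324489  0.77882955  5.64432127] 12.870177934614864
local y 58.882698224965836 Fy 0.4749201568820478
```

carry_out(
  motion=[
    [0,0,0,0,5,0,-0.9],
    [0,0,0,0,15,0,-0.9],
    [0,0,0,0,27,0,-0.9],
    [0,0,0,0,37,0,-0.9],
    [0,0,0,0,43,0,-0.9],
  ],
)

```text
clock: 12.65
position: [588.2, 158.5, 83.3]
ee_rot: [0.994, -0.111, 0.002, -0.002]
contact_force: [0.1, 6.0, 4.5]
gripper_width: 12.7
grasp_force: 60.0
```

carry_out(
  motion=[
    [0,0,0,0,1,0,-0.9],
    [0,0,0,0,2,0,-0.9],
    [0,0,0,0,3,0,-0.9],
    [0,0,0,0,4,0,-0.9],
    [0,0,0,0,5,0,-0.9],
  ],
)

```text
clock: 13.28
position: [587.1, 153.5, 83.3]
ee_rot: [0.994, -0.111, 0.002, -0.001]
contact_force: [0.2, 5.3, 6.0]
gripper_width: 12.7
grasp_force: 60.2
```

```bash
cat > st.py <<'E'
from h import *
s=read_state(); R_=R.from_quat(s['ee_rot'])
u=np.array([-np.sin(-.219),np.cos(-.219)]); v=np.array([u[1],-u[0]]); p=s['position'][:2]-[534.25,152.8]
print('t',round(s['clock'],2),'local x,y',(p@v).round(2),(p@u).round(2),'F x,y,z',(s['contact_force'][:2]@v).round(2),(s['contact_force'][:2]@u).round(2),s['contact_force'][2].round(2),'tq',s['wrist_torque'].round(2),'w',s['gripper_width'].round(1))
E
python3 st.py; python3 - <<'E'
from h import *
s=cam('scene')['color'][165:246,300:408]; d=cam('side')['color'][150:225,260:360]
m=np.hstack([cv2.resize(c,(400,300),interpolation=cv2.INTER_CUBIC) for c in(s,d)])
cv2.imwrite('pics/m3.png',np.clip(m*1.5,0,255).astype('uint8'))
E
```

```text
Traceback (most recent call last):
  File "st.py", line 4, in <module>
    print('t',round(s['clock'],2),'local x,y',(p@v).round(2),(p@u).round(2),'F x,y,z',(s['contact_force'][:2]@v).round(2),(s['contact_force'][:2]@u).round(2),s['contact_force'][2].round(2),'tq',s['wrist_torque'].round(2),'w',s['gripper_width'].round(1))
                                                                                                                                                                                                                                 ^^^^^^^^^^^^^^^^^^^^^^^^
AttributeError: 'float' object has no attribute 'round'
```

View pics/m3.png

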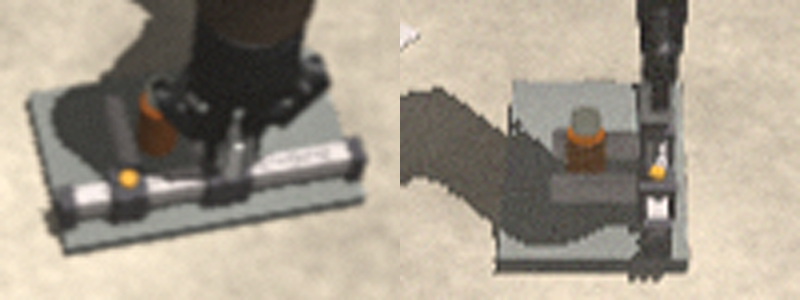

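The jaw slides with about 5.3 N of friction and the vial still stands. I'll advance slowly, watching the force.

carry_out(
  motion=[
    [0,0,0,0,1,0,-0.9],
    [0,0,0,0,2,0,-0.9],
    [0,0,0,0,3,0,-0.9],
    [0,0,0,0,4,0,-0.9],
    [0,0,0,0,5,0,-0.9],
  ],
)

```text
clock: 14.0
position: [586.0, 148.6, 83.3]
ee_rot: [0.994, -0.111, 0.002, -0.001]
contact_force: [0.3, 4.4, 5.7]
gripper_width: 13.0
grasp_force: 60.2
```

carry_out(
  motion=[
    [0,0,0,0,0.6,0,-0.9],
    [0,0,0,0,1.2,0,-0.9],
    [0,0,0,0,1.8,0,-0.9],
    [0,0,0,0,2.4,0,-0.9],
    [0,0,0,0,3,0,-0.9],
  ],
)

```text
clock: 14.62
position: [585.4, 145.7, 83.3]
ee_rot: [0.994, -0.111, 0.002, -0.001]
contact_force: [-0.3, 5.5, 5.0]
gripper_width: 13.0
grasp_force: 60.1
```

```bash
sed -i "s/s\['gripper_width'\].round(1)/round(s['gripper_width'],1)/;s/s\['contact_force'\]\[2\].round(2)/round(s['contact_force'][2],2)/" st.py; python3 st.py
```

```text
t 14.62 local x,y 51.48 4.24 F x,y,z -1.54 5.3 5.05 tq [1.37 0.13 0.32] w 13.0
```

carry_out(
  motion=[
    [0,0,0,0,0.6,0,-0.9],
    [0,0,0,0,1.2,0,-0.9],
    [0,0,0,0,1.8,0,-0.9],
    [0,0,0,0,2.4,0,-0.9],
    [0,0,0,0,3,0,-0.9],
  ],
)

```text
clock: 15.25
position: [584.8, 142.8, 83.3]
ee_rot: [0.994, -0.111, 0.002, -0.001]
contact_force: [-0.1, 5.4, 6.1]
gripper_width: 12.7
grasp_force: 60.1
```

carry_out(
  motion=[
    [0,0,0,0,0.3,0,-0.9],
    [0,0,0,0,0.6,0,-0.9],
    [0,0,0,0,0.9,0,-0.9],
    [0,0,0,0,1.2,0,-0.9],
    [0,0,0,0,1.5,0,-0.9],
  ],
)

```text
clock: 15.88
position: [584.5, 141.4, 83.3]
ee_rot: [0.994, -0.111, 0.002, -0.001]
contact_force: [0.7, 5.3, 5.6]
gripper_width: 13.0
grasp_force: 60.1
```

```bash
cat > av.py <<'E'
from h import *
u=np.array([-np.sin(-.219),np.cos(-.219)]); F=[];Y=[];T=[]
for i in range(8):
    get_image('side'); s=read_state(); F.append(s['contact_force'][:2]@u); Y.append((s['position'][:2]-[534.25,152.8])@u);T.append(s['wrist_torque'])
print('t',round(s['clock'],2),'y',np.mean(Y).round(2),'Fy',np.mean(F).round(2),'+-',(np.std(F)/8**.5).round(2),'tq',np.mean(T,0).round(2))
E
python3 av.py
```

```text
t 16.27 y -0.27 Fy 5.44 +- 0.12 tq [1.38 0.12 0.36]
```

carry_out(
  motion=[
    [0,0,0,0,0.3,0,-0.9],
    [0,0,0,0,0.6,0,-0.9],
    [0,0,0,0,0.8,0,-0.9],
    [0,0,0,0,1,0,-0.9],
  ],
)

```text
clock: 16.77
position: [584.3, 140.4, 83.3]
ee_rot: [0.994, -0.111, 0.002, -0.001]
contact_force: [-0.6, 6.1, 4.9]
gripper_width: 12.9
grasp_force: 60.1
```

```bash
python3 av.py
```

```text
t 17.18 y -1.28 Fy 5.13 +- 0.25 tq [1.4  0.11 0.35]
```

carry_out(
  motion=[
    [0,0,0,0,0.2,0,-0.9],
    [0,0,0,0,0.4,0,-0.9],
    [0,0,0,0,0.6,0,-0.9],
    [0,0,0,0,0.7,0,-0.9],
  ],
)

```text
clock: 17.68
position: [584.2, 139.9, 83.3]
ee_rot: [0.994, -0.111, 0.002, -0.002]
contact_force: [-0.3, 6.1, 5.0]
gripper_width: 12.8
grasp_force: 60.1
```

```bash
python3 av.py
```

```text
t 18.07 y -1.76 Fy 5.93 +- 0.11 tq [1.55 0.15 0.32]
```

carry_out(
  motion=[
    [0,0,0,0,0.2,0,-0.9],
    [0,0,0,0,0.4,0,-0.9],
    [0,0,0,0,0.4,0,-0.9],
  ],
)

```text
clock: 18.45
position: [584.1, 139.7, 83.3]
ee_rot: [0.994, -0.111, 0.002, -0.002]
contact_force: [0.7, 6.3, 5.2]
gripper_width: 12.7
grasp_force: 60.1
```

```bash
python3 av.py
```

```text
t 18.85 y -1.98 Fy 6.33 +- 0.22 tq [1.69 0.15 0.32]
```

carry_out(
  motion=[
    [0,0,0,0,0.2,0,-0.9],
    [0,0,0,0,0.4,0,-0.9],
    [0,0,0,0,0.6,0,-0.9],
    [0,0,0,0,0.6,0,-0.9],
  ],
)

```text
clock: 19.35
position: [584.1, 139.4, 83.3]
ee_rot: [0.994, -0.111, 0.002, -0.002]
contact_force: [-0.1, 7.7, 5.3]
gripper_width: 13.0
grasp_force: 60.0
```

```bash
python3 av.py
```

```text
t 19.75 y -2.27 Fy 7.24 +- 0.13 tq [1.95 0.2  0.32]
```

carry_out(
  motion=[
    [0,0,0,0,0.2,0,-0.9],
    [0,0,0,0,0.5,0,-0.9],
    [0,0,0,0,0.5,0,-0.9],
  ],
)

```text
clock: 20.12
position: [584.0, 139.1, 83.3]
ee_rot: [0.994, -0.111, 0.002, -0.002]
contact_force: [-0.1, 8.4, 4.7]
gripper_width: 13.0
grasp_force: 60.0
```

```bash
python3 av.py
```

```text
t 20.52 y -2.52 Fy 7.93 +- 0.19 tq [2.11 0.2  0.31]
```

The estimated nip is about 2.7 N. I'll unload the arm before releasing, since friction holds the carriage.

carry_out(
  motion=[
    [0,0,0,0,-0.4,0,-0.9],
    [0,0,0,0,-0.8,0,-0.9],
    [0,0,0,0,-1.2,0,-0.9],
    [0,0,0,0,-1.2,0,-0.9],
  ],
)

```text
clock: 21.02
position: [584.0, 139.2, 83.3]
ee_rot: [0.994, -0.111, 0.002, -0.001]
contact_force: [0.6, 4.4, 5.5]
gripper_width: 12.7
grasp_force: 60.2
```

```bash
python3 av.py
```

```text
t 21.43 y -2.44 Fy 4.86 +- 0.11 tq [1.24 0.06 0.33]
```

carry_out(
  motion=[
    [0,0,0,0,-0.4,0,-0.9],
    [0,0,0,0,-0.8,0,-0.9],
    [0,0,0,0,-0.8,0,-0.9],
    [0,0,0,0,-0.8,0,-0.6],
    [0,0,0,0,-0.8,0,-0.4],
  ],
)

```text
clock: 22.05
position: [581.7, 137.8, 81.1]
ee_rot: [0.994, -0.112, -0.001, 0.001]
contact_force: [0.1, -0.4, -0.8]
gripper_width: 25.3
grasp_force: 0.0
```

carry_out(
  motion=[
    [0,0,0,0,0,0,-0.1],
    [0,0,0,0,0,0,0],
    [0,0,0,0,0,0,0],
    [0,0,0,0,0,0,0],
  ],
)

```text
clock: 22.55
position: [582.6, 138.5, 81.9]
ee_rot: [0.994, -0.112, -0.0, 0.0]
contact_force: [0.3, -0.1, 0.1]
gripper_width: 42.9
grasp_force: 0.0
```

```bash
python3 st.py
```

```text
t 22.55 local x,y 50.28 -3.49 F x,y,z 0.37 -0.04 0.12 tq [ 0.02 -0.03 -0.05] w 42.9
```

carry_out(
  motion=[
    [0,0,0,0,0,-15,0],
    [0,0,0,0,0,-40,0],
    [0,0,0,0,0,-75,0],
    [0,0,0,0,0,-100,0],
    [0,0,0,0,0,-110,0],
  ],
)

```text
clock: 23.18
position: [583.4, 138.8, 194.8]
ee_rot: [0.994, -0.112, 0.002, -0.001]
contact_force: [0.1, 0.8, -0.3]
gripper_width: 43.0
grasp_force: 0.0
```

carry_out(
  motion=[
    [0,0,0,0,-40,-30,0],
    [0,0,0,0,-90,-60,0],
    [0,0,0,0,-140,-60,0],
    [0,0,0,0,-150,-60,0],
    [0,0,0,0,-150,-60,0],
  ],
)

```text
clock: 23.8
position: [615.3, 284.8, 250.7]
ee_rot: [0.994, -0.111, -0.001, 0.001]
contact_force: [0.6, -0.8, -0.5]
gripper_width: 43.0
grasp_force: 0.0
```

```bash
python3 - <<'E'
from h import *
s=cam('scene')['color'][165:246,300:408]; d=cam('side')['color'][150:225,260:360]; w=cam('wrist')['color'][100:400,240:640]
m=np.hstack([cv2.resize(c,(400,300),interpolation=cv2.INTER_CUBIC) for c in(s,d)])
m=np.vstack([m,np.hstack([w,np.zeros_like(w)])])
cv2.imwrite('pics/m4.png',np.clip(m*1.5,0,255).astype('uint8'))
print(read_state()['position'])
E
```

```text
[615.63884076 283.38623462 251.77830284]
```

View pics/m4.png

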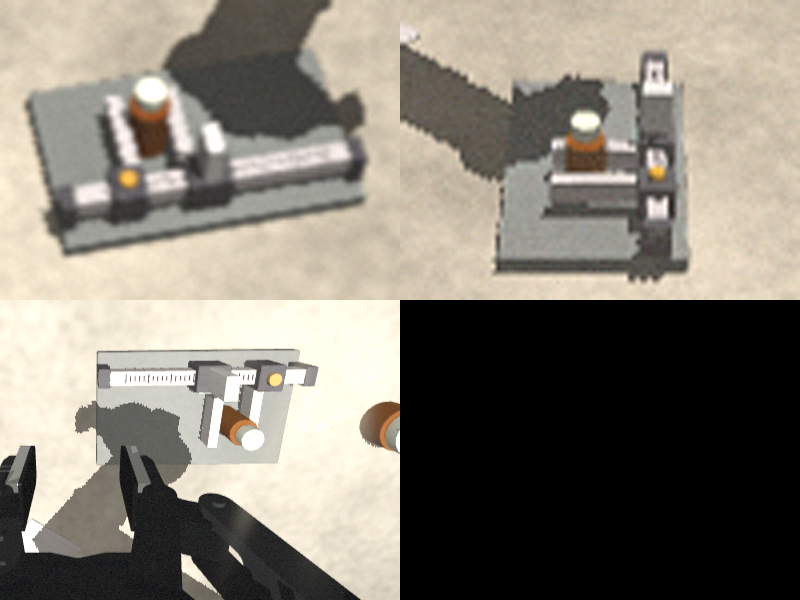

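The vial stands upright at scene crop (150,115), held between both jaws, and the gripper is clear of everything. Handing in.

```bash
python3 -c "
from bench import *
print(job_done())"
```

```text
the job is handed in; nothing more can be done
None
```

I handed the job in at about 24 s; no verdict came back. The last pictures show the vial upright on the caliper base, held between both jaws, with the arm clear. I estimate the nip at 2.7 N from the wrist force before letting go; it wasn't measured at the glass.

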